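# Clear the paint box lid and hold it open at the mark

## Robot

A 7-joint arm with a two-finger parallel gripper is mounted at the origin on the work surface. World frame = base frame: x ahead of the robot, y to its left, z up, the work surface at z = 0. Lengths are in m, angles in rad, forces in N, time in s.
With the tool pointing down it reaches from about 0.4 to 0.875 m from the base axis. Payload 19.3 kg.
Tool frame: the origin (TCP) lies on the centre line of the jaws, within the pads' length; the fingertips stand 19 mm ahead of it and the grasp point (between the pads) is the TCP (bot.nose_length is the distance from the TCP to the fingertips, in m); y points along the fingers, z is the direction in which the jaws open and shut, and the axes are right-handed (so a half turn about y gives the same grasp; the last joint's range is limited). The gripper opens to 85 mm and grips with 20 to 120 N. Pads are 22 mm wide; open, the fingers measure 114 mm over their backs; the gripper's body (76 mm by 85 mm) begins 54 mm behind the grasp point. The pads swing forward as they close: fully open they stand 13 mm farther back than shut.
Start: joints at [1.13, 0.521, -0.036, 1.599, 0.021, 1.021, -0.113], TCP at [0.226, -0.583, 0.25] pointing down, gripper open.
Joint ranges: [-2.91, 2.91], [-0.3, 2.13], [-1.5, 1.42], [0.17, 2.43], [-1.26, 4.41], [0.16, 1.93], [-2.52, 2.52]. Speed limits (rad/s): [1.89, 1.89, 2.39, 2.39, 3.01, 3.01, 3.01].

## Interface

Orientations are given as [roll, pitch, yaw] about the fixed x, y, z axes, in that order (R = Rz(yaw) Ry(pitch) Rx(roll)).
In Python, from workcell import observe, cams, workorder, bot gives the robot as it stands. The module is installed in compiled form; this text tells all that it offers.
- The arm moves only by the tool apply_moves, never from a script. Its arguments are lists of equal length, an entry for each row: "jaw": the opening, from -1 (shut) to 1 (fully open), so that 0 is half open; "translation": the shift along the world's x, y, z in m, a list of three; "angular": the turn, a rotation vector about the world's x, y, z in degrees, a list of three. In form: {"jaw": [jaw, ...], "translation": [[x, y, z], ...], "angular": [[ax, ay, az], ...]}. A call has 1 to 5 rows; each row is the pose to reach, as a shift and turn from the pose commanded when the call began; what a row does not reach only later rows make up. A row lasts 1/10 s, in which the tool goes at most 50 mm and 8.59 degrees, less where a joint would pass 70% of its speed; a pose out of reach is approached as far as the arm can. A call with a gripper value outside its range is refused whole. The fingers move at their own pace and stop on an object; "newtons" is the grip in N (left out, the last holds). Time passes only in rows, so rows that repeat a pose let the fingers close. It gives the time, the measured TCP pose, the force and the opening at its end, in the units of the state.
- observe(): the state, without advancing time (a new reading comes with each control period).
- cams.grab_frame(name): name is "scene" or "side" or "wrist"; returns a dict with "pixels" (480x640x3 uint8, red, green, blue), "mtx" (3x3 intrinsics, pixels), "R" (3x3) and "t" (3): a world point X has camera coordinates R X + t. Camera axes: x right, y down, z forward; pixel columns grow to the right and rows downward; lengths in m; the calibration is good to about 2 mm. A picture is of the moment at which its call begins. There is no depth.
- workorder.job_done(): hands the job in, once; it reports no verdict.
The state is a dict: "clock": time; "qpos": joint angles; "qd": joint speeds; "joint_efforts": joint torques, N m; "position": TCP position; "tool_rot": TCP orientation; "force": force on the tool from outside, world axes, zero at the start; "moment": the same for the moment, N m; "grip_width": finger opening in m.
Only numpy, scipy, OpenCV 4.12 (cv2) and the standard library are available. Lean on these libraries where they do the work, as an engineer would, in place of code of your own. Each camera call takes 0.05 s, during which the arm holds its last target. There are 200 camera calls.

## Task

Two paint jars, blue and yellow, stand on the green self-closing lid of the paint box: first, with the lid still shut, stand them upright in the middle of the two empty black pads on the low shelf, so that they complete the straight row of four jars there, and let go of them. Then lift the sprung lid by its front bar until its edge is parallel with the red pointer at the box's side, and finish while still holding the lid steady at that angle. Leave the pointer as it is set, the two jars already on the shelf and everything else where they are.

Things in the scene. Friction and masses are not known exactly. Their poses are not given: they have to be found in the camera images.
- jar_blue: blue paint jar, 50 mm across and 70 mm tall, straight-sided, white cap 48 mm across from 51 mm up, about 0.2 kg; origin at the centre of its underside, z up; starts on the lid of the paint box
- jar_yellow: yellow paint jar, 50 mm across and 70 mm tall, straight-sided, white cap 48 mm across from 51 mm up, about 0.2 kg; origin at the centre of its underside, z up; starts on the lid of the paint box
- pad_1: round black felt pad, fixed, 58 mm across, 2 mm thick, an empty place in the row on the low shelf; origin at the centre of its underside (a jar standing on it has its underside 2 mm higher)
- pad_2: second such pad, the other empty place. The two pads and the two shelf jars stand in one straight row of four, 66 mm apart, in any order
- shelf_jar_a: green paint jar, 50 mm across and 70 mm tall, straight-sided, white cap 48 mm across from 51 mm up, about 0.2 kg; origin at the centre of its underside, z up; already in the row on the shelf; leave it
- shelf_jar_b: orange paint jar, 50 mm across and 70 mm tall, straight-sided, white cap 48 mm across from 51 mm up, about 0.2 kg; origin at the centre of its underside, z up; already in the row on the shelf; leave it
- jar_shelf: low fixed wooden shelf, a board 100 mm (its x) by 280 mm (its y), its top 40 mm above the table; open at front and back, the row runs along its y through its middle; origin at the table under its centre, x horizontal away from the robot, z up
- paint_box: fixed grey steel paint box, 200 mm (its x) by 260 mm (its y), 80 mm high, with a green lid on top; origin at the table under its centre, x horizontal towards the hinge side (away from the robot), y to its left, z up
- lid (a joint): green sprung lid, 12 mm thick (top 92 mm above the table when shut), hinged along the box's far upper edge; angle in rad, 0 shut, grows as the front is lifted, up to 1.4. A spring and its weight (0.5 kg) shut it when let go: lifting at the bar takes about 6 N at the start, 13 N straight up at 0.8 rad (spring 1.2 N m per rad, 0.96 N m when shut)
- lid_bar (a point): middle of the black round lifting bar, 12 mm thick, along the box's y, held by two steel arms (120 mm apart) 43 mm clear of the lid's front edge; 86 mm above the table when shut, 249 mm from the hinge line; free above, below and on both sides. Turns with the lid
- lid_hinge (a point): point on the hinge line at the middle of the lid's width, 80 mm above the table, 100 mm from the box's centre along its x. The lid turns about the box's y axis: the bar lies 249 mm towards the box's -x and 6 mm above this point when shut, and rises and goes back as the lid opens. Turns with the lid
- pointer (a joint): red pointer, a 205 mm long thin arm at the box's left side (its +y), turning on the lid's own hinge line and held by friction; angle in rad on the same scale as the lid's (0 level, grows upward; 0.4 to 0.8 at the start). The lid is at the mark when the two angles are equal, its edge parallel with the pointer. It must stay as set
- pointer_tip (a point): free end of the red pointer, 200 mm from the hinge line and 150 mm to the box's left of its middle; turns with the pointer
- solvent_can: can 84 mm across, 120 mm tall, brushed metal with a paper band; a bystander, origin at the centre of its underside
- tub: open aluminium tub 160 x 120 x 55 mm; a bystander, origin at the centre of its underside
- tape_roll: paper tape roll lying flat, 80 mm across, 24 mm high; a bystander, origin at the centre of its underside
- medium_bottle: amber bottle 56 mm across, 130 mm tall; a bystander, origin at the centre of its underside
- sanding_block: cork block 70 x 110 x 30 mm; a bystander, origin at the centre of its underside
There are look-alikes about, which are no part of the job. What is shaped like the jar_blue but pink is not meant.

How it is judged:
On the way:
1. both jars stand released on the two pads of the shelf, the lid still shut (((horizontal distance between jar_blue and pad_1 below 0.014 m and horizontal distance between jar_yellow and pad_2 below 0.014 m) or (horizontal distance between jar_blue and pad_2 below 0.014 m and horizontal distance between jar_yellow and pad_1 below 0.014 m)) and angle between each of jar_blue, jar_yellow's own z axis and vertical below 0.1 rad and height (world z) of jar_blue between 0.036 and 0.048 m and contact force between each of jar_blue, jar_yellow and the fingers below 0.1 N and linear speed of each of jar_blue, jar_yellow below 0.03 m/s and height (world z) of jar_yellow between 0.036 and 0.048 m and value of joint lid below 0.06 rad), for 0.2 s.
At the end, for the whole second after the job is handed in: both jars stand released and upright, one on each pad, within 14 mm of its middle; the lid is held still by the robot (contact over 1 N, under 0.08 rad/s) within 0.09 rad (5 degrees) of the pointer's angle (((horizontal distance between jar_blue and pad_1 below 0.014 m and horizontal distance between jar_yellow and pad_2 below 0.014 m) or (horizontal distance between jar_blue and pad_2 below 0.014 m and horizontal distance between jar_yellow and pad_1 below 0.014 m)) and angle between each of jar_blue, jar_yellow's own z axis and vertical below 0.1 rad and height (world z) of jar_blue between 0.036 and 0.048 m and contact force between each of jar_blue, jar_yellow and the fingers below 0.1 N and linear speed of each of jar_blue, jar_yellow below 0.03 m/s and height (world z) of jar_yellow between 0.036 and 0.048 m and angle between the x axis of lid_hinge and the x axis of pointer_tip, either way round below 0.09 rad and velocity of joint lid between -0.08 and 0.08 rad/s and contact force between any of the fingers, the arm and lid above 1 N); the arm keeps its last pose, push and grip.
It fails at once if a jar is tipped over or dropped to the table (angle between any of jar_blue, jar_yellow's own z axis and vertical above 0.6 rad or height (world z) of any of jar_blue, jar_yellow below 0.03 m).
It fails at once if a jar already on the shelf is displaced by more than 10 mm (distance of any of shelf_jar_a, shelf_jar_b from where it was at the start of the episode above 0.01 m).
It fails at once if the red pointer's tip is displaced by more than 12 mm (distance of pointer_tip from where it was at the start of the episode above 0.012 m).
It fails at once if a bystander is displaced by more than 30 mm (distance of any of solvent_can, tub, tape_roll, medium_bottle, sanding_block from where it was at the start of the episode above 0.03 m).
It also fails if it takes over 72 s, if anything falls off the work surface, if the arm or the gripper's body presses on something with over 40 N, if the wrist force passes 120 N, or if a joint passes its speed limit or range.

## Working session

There is one attempt and no reset: what is moved stays moved. The work goes in short steps, Python scripts to look and compute and a tool call to move; the robot and the scene stay as the last step left them, time stands still between calls to the robot, and variables do not carry over. Pictures are saved under pics/ and viewed, about 8 in all and at most 12, crops included, and the job is handed in when it is done.

Besides the shell and the picture viewer there is one more tool, called after "Emit:" as name(argument=value, ...) on one line, values as JSON. apply_moves: Moves the arm, as the interface text tells. Its arguments: {"type":"object","properties":{"jaw":{"type":"array"},"translation":{"type":"array"},"angular":{"type":"array"},"newtons":{"type":"number"}},"required":["jaw","translation","angular"]}

```bash
mkdir -p pics; cat > h.py <<'E'
import numpy as np, cv2
from workcell import observe, cams, workorder, bot
def grab(n,f):
    g=cams.grab_frame(n); cv2.imwrite('pics/'+f,g['pixels'][:,:,::-1]); np.savez('pics/'+f+'.npz',**{k:np.array(g[k]) for k in('mtx','R','t','pixels')}); return g
def load(f): return np.load('pics/'+f+'.npz')
def ray(g,u,v):
    d=g['R'].T@np.linalg.solve(g['mtx'],[u,v,1.]); return -g['R'].T@g['t'],d
def atz(g,u,v,z):
    c,d=ray(g,u,v); return c+d*(z-c[2])/d[2]
def proj(g,X):
    p=g['mtx']@(g['R']@np.array(X,float)+g['t']); return p[:2]/p[2]
def tri(obs):
    A=np.zeros((3,3));b=np.zeros(3)
    for g,u,v in obs:
        c,d=ray(g,u,v); d=d/np.linalg.norm(d);P=np.eye(3)-np.outer(d,d);A+=P;b+=P@c
    return np.linalg.solve(A,b)
E
python3 - <<'E'
from h import *
s=observe(); print(s)
for n in('scene','side'):
    g=grab(n,n+'0.png'); print(n,-g['R'].T@g['t'])
E
```

```text
{'clock': 0.0, 'qpos': array([ 1.1298117 ,  0.52201334, -0.03632163,  1.60002047,  0.02120134,
        1.02109498, -0.11276896]), 'qd': array([ 1.15842919e-03, -3.36563466e-04, -1.27332702e-03,  4.81594813e-05,
        3.29688351e-04,  4.48128715e-04,  2.05111366e-03]), 'joint_efforts': array([ 3.67313496e-04, -9.27115417e+01,  1.98000446e+00, -3.69929338e+01,
        1.77946722e-02,  8.13127728e-03,  3.59621811e-05]), 'position': array([ 0.22631223, -0.58223963,  0.24972174]), 'tool_rot': array([-1.57194415e+00, -8.66325449e-05, -2.77079099e+00]), 'force': array([0.35295134, 0.27824108, 0.07658818]), 'moment': array([-0.01249557, -0.02543808,  0.00921737]), 'grip_width': 0.08553538993408193}
scene [ 1.25289795 -0.91636562  1.0261783 ]
side [-0.21449032  0.85709155  1.32500141]
```

View pics/scene0.png

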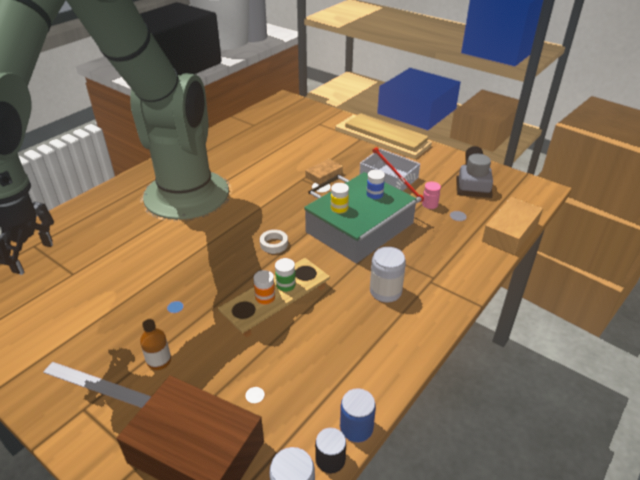

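View pics/side0.png

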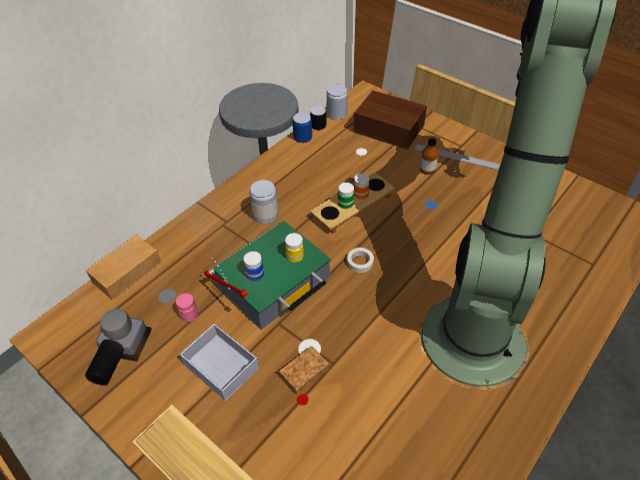

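The scene view shows the shelf row as pad (243,310), orange, green, pad (306,273). Yellow (340,198) and blue (375,184) stand on the lid, and the pointer runs from (420,198) to (376,151). The side view agrees, so I'll enlarge both.

```bash
python3 - <<'E'
from h import *
a=load('scene0.png')['pixels'][:,:,::-1];b=load('side0.png')['pixels'][:,:,::-1]
z=lambda i,x,y,w,h,s:cv2.resize(i[y:y+h,x:x+w],None,fx=s,fy=s,interpolation=cv2.INTER_CUBIC)
cv2.imwrite('pics/c1.png',z(a,210,140,230,190,3.4)[:600,:800]) 
cv2.imwrite('pics/c2.png',z(b,195,165,210,165,3.6)[:600,:800])
E
```

```text
(no output)
```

View pics/c1.png

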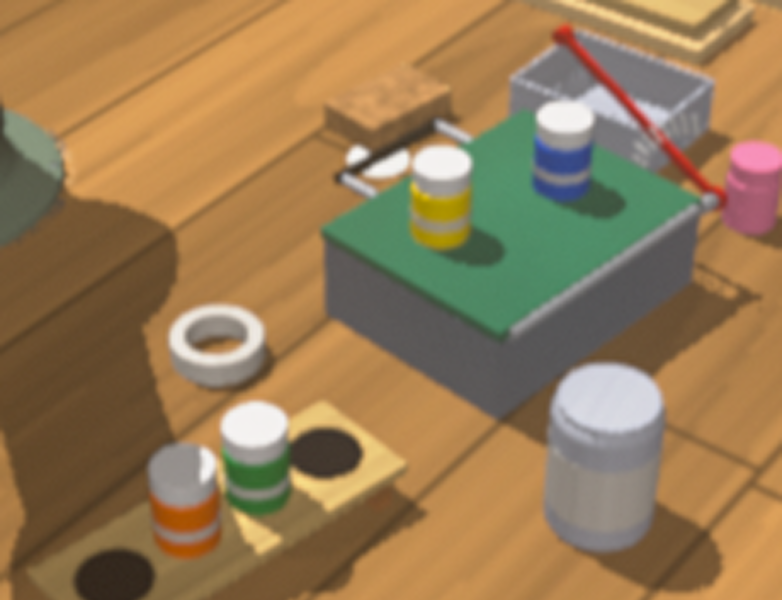

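View pics/c2.png

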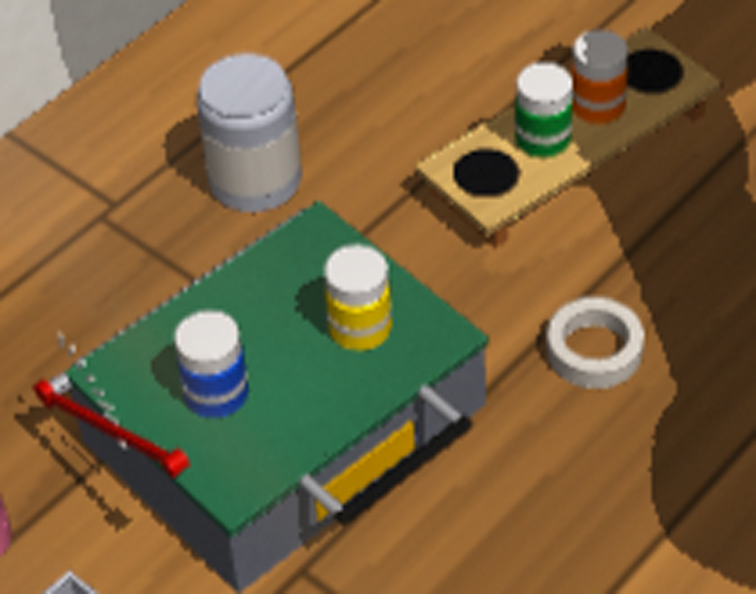

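```bash
python3 - <<'E'
from h import *
A=load('scene0.png');B=load('side0.png')
P=dict(padG=(325,452,486,172,.042),padO=(115,577,652,70,.042),yel=(442,162,357,264,.162),blu=(565,117,207,332,.162),grn=(255,419,545,85,.112),org=(184,466,600,50,.112),
tip=(563,34,177,462,None),piv=(718,195,45,391,.08),barR=(340,178,465,424,.086),barL=(437,125,340,518,.086),FR=(325,232,487,340,.092),FL=(525,112,235,528,.092),BL=(700,203,72,380,.092),BR=(505,335,318,203,.092))
R={}
for k,(a,b,c,d,z) in P.items():
    p=(210+a/3.4,140+b/3.4);q=(195+c/3.6,165+d/3.6)
    t=tri([(A,*p),(B,*q)]);R[k]=t
    print(k,t.round(4),(atz(A,*p,z)[:2].round(4),atz(B,*q,z)[:2].round(4)) if z else '')
ang=lambda a,b:np.degrees(np.arctan2(*(R[b]-R[a])[[1,0]]))
for a,b in [('padO','padG'),('org','grn'),('FR','FL'),('BR','BL'),('barR','barL'),('FR','BR'),('FL','BL')]: print(a,b,ang(a,b),np.linalg.norm(R[b]-R[a]))
d=R['tip']-R['piv'];print('pointer',d,np.linalg.norm(d),np.arctan2(d[2],np.hypot(*d[:2])))
E
```

```text
padG [ 0.5678 -0.0936  0.04  ] (array([ 0.5694, -0.0952]), array([ 0.5664, -0.0923]))
padO [ 0.5313 -0.2886  0.0404] (array([ 0.5333, -0.2891]), array([ 0.5298, -0.2879]))
yel [0.5092 0.1337 0.1618] (array([0.5097, 0.1339]), array([0.5086, 0.1335]))
blu [0.5512 0.2532 0.161 ] (array([0.5519, 0.2517]), array([0.5507, 0.2538]))
grn [ 0.5524 -0.1549  0.1087] (array([ 0.5556, -0.1572]), array([ 0.5497, -0.1527]))
org [ 0.5435 -0.222   0.1064] (array([ 0.5484, -0.2258]), array([ 0.5395, -0.2175]))
tip [0.4806 0.3551 0.1688] 
piv [0.6604 0.3346 0.0823] (array([0.6595, 0.3387]), array([0.661 , 0.3331]))
barR [0.3861 0.1541 0.0837] (array([0.3883, 0.1516]), array([0.3849, 0.1553]))
barL [0.4026 0.2769 0.0826] (array([0.4053, 0.2721]), array([0.4014, 0.2789]))
FR [0.4257 0.0815 0.0845] (array([0.4336, 0.0746]), array([0.4206, 0.085 ]))
FL [0.4562 0.3356 0.0873] (array([0.4615, 0.3311]), array([0.4518, 0.3364]))
BL [0.6533 0.3142 0.0819] (array([0.6609, 0.303 ]), array([0.6443, 0.3176]))
BR [0.6266 0.0578 0.0873] (array([0.6309, 0.0541]), array([0.6221, 0.06  ]))
padO padG 79.40391727621223 0.1983197250062817
org grn 82.38592702908905 0.06771318532945902
FR FL 83.1697644683211 0.2559184536250689
BR BL 84.06785741726839 0.25781875111261165
barR barL 82.3364836827297 0.1238954105638276
FR BR -6.717602852477068 0.20231265231988219
FL BL -6.187199997293983 0.19833907211734236
pointer [-0.17979474  0.02049511  0.08649172] 0.20056673447513246 0.4458629196060054
```

Emit:
apply_moves(jaw=[1,1,1,1,1], translation=[[0.032,0.038,0],[0.064,0.076,0],[0.096,0.114,0],[0.128,0.152,0],[0.16,0.19,0]], angular=[[0,0,8],[0,0,16],[0,0,24],[0,0,32],[0,0,40]], newtons=40)

```text
clock: 0.6
position: [0.3873, -0.3908, 0.2503]
tool_rot: [-1.571, -0.0, -2.067]
force: [1.0, -0.4, -0.7]
grip_width: 0.0852
```

Emit:
apply_moves(jaw=[1,1,1,1,1], translation=[[0.022,0.043,0],[0.044,0.086,0],[0.066,0.129,0],[0.088,0.172,0],[0.11,0.215,0]], angular=[[0,0,4],[0,0,8],[0,0,12],[0,0,16],[0,0,18.2]])

```text
clock: 1.1
position: [0.4969, -0.1757, 0.2503]
tool_rot: [-1.571, -0.0, -1.752]
force: [1.2, -0.6, 0.2]
grip_width: 0.0856
```

Emit:
apply_moves(jaw=[1,1,1,1,1], translation=[[0.003,0.047,0],[0.006,0.094,0],[0.009,0.141,0],[0.011,0.188,0],[0.013,0.235,0]], angular=[[0,0,0],[0,0,0],[0,0,0],[0,0,0],[0,0,0]])

```text
clock: 1.6
position: [0.5091, 0.0593, 0.2502]
tool_rot: [-1.571, -0.0, -1.755]
force: [1.4, -0.5, 0.3]
grip_width: 0.0851
```

Emit:
apply_moves(jaw=[1,1,1,1], translation=[[0,0.04,0],[0,0.076,0],[0,0.076,0],[0,0.076,0]], angular=[[0,0,0],[0,0,0],[0,0,0],[0,0,0]])

```text
clock: 2.0
position: [0.5092, 0.1339, 0.25]
tool_rot: [-1.571, -0.0, -1.754]
force: [-0.6, -0.5, 0.1]
grip_width: 0.0857
```

```bash
python3 - <<'E'
from h import *
s=observe(); print(s['clock'],s['position'],s['tool_rot'],s['qpos'].round(2))
g=grab('wrist','w1.png')
for X in [(.5092,.1337,.162),(.5512,.2532,.162),(.5678,-.0936,.042)]: print(proj(g,X))
E
```

```text
2.0 [0.50918323 0.13394232 0.24999927] [-1.57136162e+00 -3.41419217e-04 -1.75355007e+00] [ 0.01  0.4  -0.5   1.84  0.23  0.96 -0.77]
[320.62821945 260.09866603]
[362.27930607  12.73694054]
[416.20676462 411.91619514]
```

View pics/w1.png

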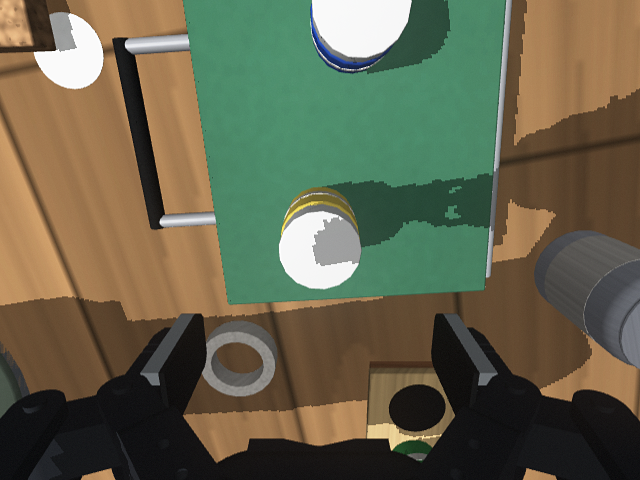

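The wrist view has the yellow cap at about (320,253) against a predicted (320,260), a few mm in y. Pad (417,408) is as predicted, so I'll descend and grip.

Emit:
apply_moves(jaw=[1,1,1,1,1], translation=[[0,0.002,-0.035],[0,0.002,-0.07],[0,0.002,-0.1],[0,0.002,-0.122],[0,0.002,-0.122]], angular=[[0,0,0],[0,0,0],[0,0,0],[0,0,0],[0,0,0]])

```text
clock: 2.55
position: [0.5083, 0.1337, 0.126]
tool_rot: [-1.575, -0.002, -1.757]
force: [0.0, -1.2, 0.1]
grip_width: 0.0858
```

Emit:
apply_moves(jaw=[0.1,0.1,0.1,0,0], translation=[[0,0,0],[0,0,0],[0,0,0],[0,0,0],[0,0,0]], angular=[[0,0,0],[0,0,0],[0,0,0],[0,0,0],[0,0,0]])

```text
clock: 3.05
position: [0.5101, 0.1353, 0.1297]
tool_rot: [-1.569, 0.0, -1.756]
force: [-2.1, -2.0, 9.6]
grip_width: 0.0492
```

Emit:
apply_moves(jaw=[-0.2,-0.2,-0.2,-0.2,-0.2], translation=[[0,0,0],[0,0,0],[0,0,0],[0,0,0.01],[0,0,0.03]], angular=[[0,0,0],[0,0,0],[0,0,0],[0,0,0],[0,0,0]])

```text
clock: 3.55
position: [0.509, 0.1352, 0.1587]
tool_rot: [-1.572, -0.001, -1.755]
force: [0.5, -0.3, -2.5]
grip_width: 0.0488
```

Emit:
apply_moves(jaw=[-0.2,-0.2,-0.2,-0.2,-0.2], translation=[[0,-0.01,0.03],[0.008,-0.04,0.05],[0.018,-0.08,0.05],[0.028,-0.12,0.05],[0.038,-0.16,0.05]], angular=[[0,0,0],[0,0,0],[0,0,0],[0,0,0],[0,0,0]])

```text
clock: 4.05
position: [0.5478, -0.0262, 0.2097]
tool_rot: [-1.569, 0.0, -1.755]
force: [1.0, 0.3, -2.5]
grip_width: 0.0492
```

Emit:
apply_moves(jaw=[-0.2,-0.2,-0.2,-0.2,-0.2], translation=[[0.008,-0.03,-0.02],[0.015,-0.05,-0.05],[0.02,-0.0695,-0.08],[0.02,-0.0695,-0.09],[0.02,-0.0695,-0.09]], angular=[[0,0,0],[0,0,0],[0,0,0],[0,0,0],[0,0,0]])

```text
clock: 4.55
position: [0.5668, -0.094, 0.1177]
tool_rot: [-1.573, 0.0, -1.756]
force: [0.1, 0.3, -2.2]
grip_width: 0.0488
```

```bash
python3 - <<'E'
from h import *
s=observe(); print(s['clock'],s['position'],s['tool_rot'])
ims=[]
for n,c in(('scene',(.5678,-.15,.07)),('side',(.5678,-.15,.07)),('wrist',None)):
    g=grab(n,n+'2.png');i=g['pixels'][:,:,::-1]
    if c: 
        u,v=proj(g,c).astype(int);print(n,u-50,v-50); i=cv2.resize(i[v-50:v+50,u-50:u+50],(400,400),interpolation=cv2.INTER_CUBIC)
        ims.append(i)
cv2.imwrite('pics/c3.png',np.hstack(ims))
E
```

```text
4.55 [ 0.56678291 -0.0939645   0.11773959] [-1.57277683e+00  2.78512999e-04 -1.75558967e+00]
scene 241 226
side 291 146
```

View pics/c3.png

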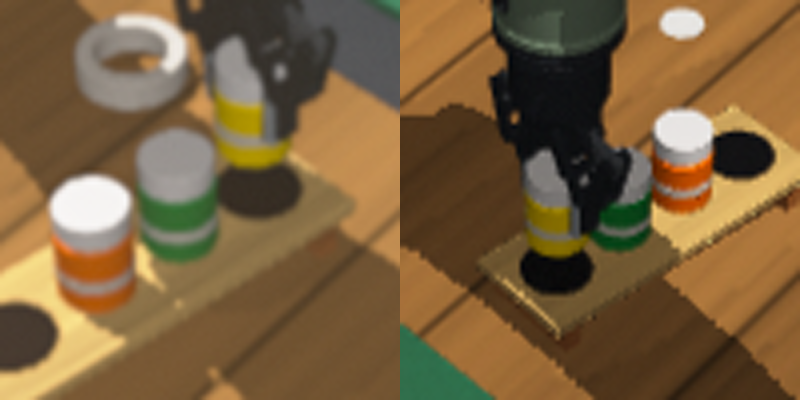

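```bash
python3 - <<'E'
from h import *
for n,o,off in(('scene2.png',(241,226),0),('side2.png',(291,146),400)):
    g=load(n)
    def c(X): return ((proj(g,X)-o)*4+[off,0]).round(1)
    for z in(.0812,): 
        t=np.linspace(0,6.28,60); r=np.array([c((.567+.025*np.cos(a),-.094+.025*np.sin(a),z)) for a in t])
        print(n,'base ctr',c((.567,-.094,z)),'rim x',r[:,0].min(),r[:,0].max(),'bottom',r[:,1].max(),'+10mm y',c((.567,-.084,z)),'+10mm x',c((.577,-.094,z)),'pad',c((.5678,-.0936,.042)))
E
```

```text
scene2.png base ctr [255.6 140.2] rim x 216.5 294.6 bottom 166.4 +10mm y [265.3 132.1] +10mm x [267.7 146.5] pad [258.  185.5]
side2.png base ctr [556.6 230.5] rim x 524.4 588.8 bottom 253.7 +10mm y [548.4 237.7] +10mm x [546.6 224.8] pad [555.7 265.4]
```

Emit:
apply_moves(jaw=[-0.2,-0.2,-0.2,-0.2,-0.2], translation=[[0.001,0.002,-0.015],[0.001,0.002,-0.03],[0.001,0.002,-0.037],[0.001,0.002,-0.041],[0.001,0.002,-0.041]], angular=[[0,0,0],[0,0,0],[0,0,0],[0,0,0],[0,0,0]])

```text
clock: 5.2
position: [0.5678, -0.0916, 0.078]
tool_rot: [-1.572, -0.001, -1.755]
force: [-14.4, 2.4, 30.4]
grip_width: 0.0491
```

Emit:
apply_moves(jaw=[-0.2,0.3,0.5,0.8,0.8], translation=[[0,0,0.002],[0,0,0.002],[0,0,0.002],[0,0,0.002],[0,0,0.002]], angular=[[0,0,0],[0,0,0],[0,0,0],[0,0,0],[0,0,0]])

```text
clock: 5.7
position: [0.5684, -0.092, 0.0791]
tool_rot: [-1.571, -0.0, -1.755]
force: [-0.3, -0.1, 0.0]
grip_width: 0.0767
```

Emit:
apply_moves(jaw=[0.9,0.9,1,1,1], translation=[[0,0,0.02],[0,0,0.06],[0,0,0.1],[0,0,0.145],[0,0.04,0.165]], angular=[[0,0,0],[0,0,0],[0,0,0],[0,0,0],[0,0,0]])

```text
clock: 6.2
position: [0.5694, -0.0564, 0.2478]
tool_rot: [-1.567, -0.002, -1.762]
force: [1.2, 0.3, -0.6]
grip_width: 0.0853
```

Emit:
apply_moves(jaw=[1,1,1,1,1], translation=[[-0.003,0.048,0.006],[-0.006,0.096,0.006],[-0.009,0.144,0.006],[-0.011,0.192,0.006],[-0.013,0.24,0.006]], angular=[[0,0,0],[0,0,0],[0,0,0],[0,0,0],[0,0,0]])

```text
clock: 6.7
position: [0.5551, 0.1898, 0.2504]
tool_rot: [-1.57, -0.0, -1.755]
force: [0.5, -1.8, 0.8]
grip_width: 0.0852
```

Emit:
apply_moves(jaw=[1,1,1,1,1], translation=[[-0.003,0.04,0],[-0.004,0.065,0],[-0.004,0.065,0],[-0.004,0.065,-0.02],[-0.004,0.065,-0.04]], angular=[[0,0,0],[0,0,0],[0,0,0],[0,0,0],[0,0,0]])

```text
clock: 7.2
position: [0.5517, 0.2525, 0.21]
tool_rot: [-1.57, 0.0, -1.755]
force: [-0.1, -0.6, 0.1]
grip_width: 0.0852
```

```bash
python3 - <<'E'
from h import *
s=observe(); print(s['clock'],s['position'],s['tool_rot'])
g=grab('wrist','w3.png');print(proj(g,(.5512,.2532,.162)))
h=grab('scene','scene3.png');i=h['pixels'][:,:,::-1]; j=g['pixels'][:,:,::-1]
u,v=proj(h,(.555,-.15,.07)).astype(int);print(u,v)
cv2.imwrite('pics/c4.png',np.hstack([cv2.resize(j,(400,300)),cv2.resize(i[v-45:v+45,u-60:u+60],(400,300),interpolation=cv2.INTER_CUBIC)]))
E
```

```text
7.2 [0.55174926 0.25250204 0.20995931] [-1.56990308e+00  9.58425107e-05 -1.75534677e+00]
[319.27481613 288.77301682]
287 274
```

View pics/c4.png

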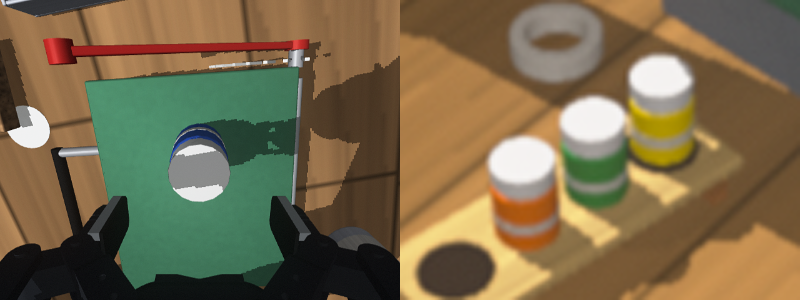

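The yellow jar stands upright on its pad. The blue cap sits centred between the fingers, so I'll descend.

Emit:
apply_moves(jaw=[1,1,1,1,1], translation=[[0,0.001,-0.03],[0,0.001,-0.06],[0,0.001,-0.08],[0,0.001,-0.08],[0,0.001,-0.08]], angular=[[0,0,0],[0,0,0],[0,0,0],[0,0,0],[0,0,0]])

```text
clock: 7.8
position: [0.5519, 0.254, 0.1314]
tool_rot: [-1.57, 0.0, -1.755]
force: [0.9, -0.1, -0.1]
grip_width: 0.0851
```

Emit:
apply_moves(jaw=[0.1,0.1,0.1,0,0], translation=[[0,0,0],[0,0,0],[0,0,0],[0,0,0],[0,0,0]], angular=[[0,0,0],[0,0,0],[0,0,0],[0,0,0],[0,0,0]])

```text
clock: 8.3
position: [0.552, 0.2541, 0.1315]
tool_rot: [-1.569, 0.001, -1.755]
force: [-1.8, -1.4, 10.2]
grip_width: 0.0488
```

Emit:
apply_moves(jaw=[-0.2,-0.2,-0.2,-0.2,-0.2], translation=[[0,0,0],[0,0,0],[0,0,0.015],[0,0,0.04],[0,0,0.08]], angular=[[0,0,0],[0,0,0],[0,0,0],[0,0,0],[0,0,0]])

```text
clock: 8.8
position: [0.5505, 0.2535, 0.2106]
tool_rot: [-1.573, -0.002, -1.755]
force: [0.3, -0.2, -2.4]
grip_width: 0.0482
```

Emit:
apply_moves(jaw=[-0.2,-0.2,-0.2,-0.2,-0.2], translation=[[-0.002,-0.03,0],[-0.004,-0.078,0],[-0.006,-0.126,0],[-0.008,-0.174,0],[-0.01,-0.222,0]], angular=[[0,0,0],[0,0,0],[0,0,0],[0,0,0],[0,0,0]])

```text
clock: 9.3
position: [0.5411, 0.0302, 0.2114]
tool_rot: [-1.57, 0.0, -1.755]
force: [1.2, -0.4, -3.0]
grip_width: 0.0484
```

Emit:
apply_moves(jaw=[-0.2,-0.2,-0.2,-0.2,-0.2], translation=[[-0.002,-0.048,0],[-0.004,-0.096,0],[-0.006,-0.144,0],[-0.008,-0.192,0],[-0.01,-0.24,0]], angular=[[0,0,0],[0,0,0],[0,0,0],[0,0,0],[0,0,0]])

```text
clock: 9.8
position: [0.5311, -0.21, 0.2115]
tool_rot: [-1.57, -0.0, -1.755]
force: [1.7, -0.5, -2.3]
grip_width: 0.0483
```

Emit:
apply_moves(jaw=[-0.2,-0.2,-0.2,-0.2,-0.2], translation=[[0,-0.046,0],[0,-0.08,-0.02],[0,-0.08,-0.06],[0,-0.08,-0.09],[0,-0.08,-0.09]], angular=[[0,0,0],[0,0,0],[0,0,0],[0,0,0],[0,0,0]])

```text
clock: 10.3
position: [0.5297, -0.2873, 0.1178]
tool_rot: [-1.576, 0.002, -1.755]
force: [-0.3, -0.5, -1.9]
grip_width: 0.0486
```

```bash
python3 - <<'E'
from h import *
s=observe(); p=s['position'];print(s['clock'],p,s['tool_rot'])
ims=[]
for k,n in enumerate(('scene','side')):
    g=grab(n,n+'4.png');i=g['pixels'][:,:,::-1]
    o=proj(g,(.54,-.24,.07)).astype(int)-50; i=cv2.resize(i[o[1]:o[1]+100,o[0]:o[0]+100],(400,400),interpolation=cv2.INTER_CUBIC);ims.append(i)
    c=lambda X:((proj(g,X)-o)*4+[400*k,0]).round(1)
    t=np.linspace(0,6.28,60); r=np.array([c((p[0]+.025*np.cos(a),p[1]+.025*np.sin(a),p[2]-.038)) for a in t])
    print(n,'rim x',r[:,0].min(),r[:,0].max(),'bottom',r[:,1].max(),'pad',c((.5313,-.2886,.042)))
cv2.imwrite('pics/c5.png',np.hstack(ims))
E
```

```text
10.3 [ 0.52970921 -0.28733998  0.11776153] [-1.57582907e+00  1.67048837e-03 -1.75504585e+00]
scene rim x 93.2 177.4 bottom 256.8 pad [141.4 272.9]
side rim x 615.9 677.7 bottom 189.3 pad [643.5 200.5]
```

View pics/c5.png

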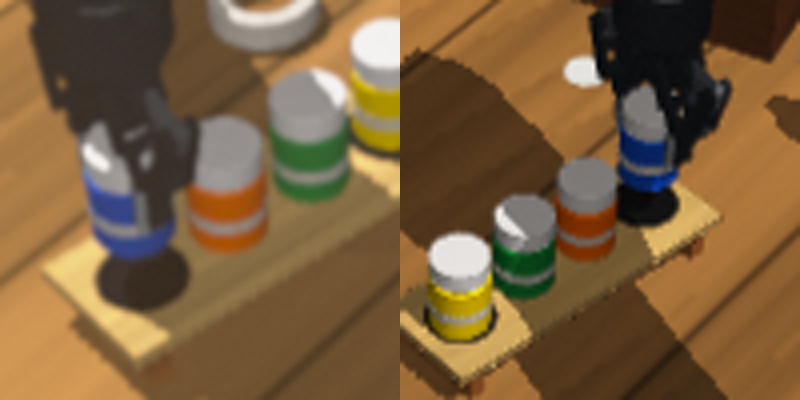

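Emit:
apply_moves(jaw=[-0.2,-0.2,-0.2,-0.2,-0.2], translation=[[0.001,-0.001,-0.015],[0.001,-0.001,-0.028],[0.001,-0.001,-0.034],[0.001,-0.001,-0.038],[0.001,-0.001,-0.039]], angular=[[0,0,0],[0,0,0],[0,0,0],[0,0,0],[0,0,0]])

```text
clock: 10.9
position: [0.5323, -0.2889, 0.0817]
tool_rot: [-1.571, -0.0, -1.755]
force: [-9.5, 5.0, 24.6]
grip_width: 0.0486
```

Contact on the pad, so I'll release and retreat.

Emit:
apply_moves(jaw=[-0.2,0.3,0.5,0.8,0.8], translation=[[0,0,0.001],[0,0,0.001],[0,0,0.001],[0,0,0.001],[0,0,0.001]], angular=[[0,0,0],[0,0,0],[0,0,0],[0,0,0],[0,0,0]])

```text
clock: 11.4
position: [0.5325, -0.289, 0.0823]
tool_rot: [-1.571, 0.0, -1.755]
force: [-0.1, 0.2, 0.1]
grip_width: 0.077
```

Emit:
apply_moves(jaw=[0.9,0.9,0.9,0.5,0], translation=[[0,0,0.02],[0,0,0.06],[0,0,0.1],[0,0,0.145],[-0.01,0.03,0.165]], angular=[[0,0,0],[0,0,0],[0,0,0],[0,0,0],[0,0,4]])

```text
clock: 11.9
position: [0.5235, -0.2619, 0.2508]
tool_rot: [-1.566, -0.002, -1.689]
force: [0.2, 0.2, -0.7]
grip_width: 0.0541
```

```bash
python3 - <<'E'
from h import *
s=observe(); print(s['clock'],s['position'],s['tool_rot'],s['qpos'].round(2))
ims=[]
for k,n in enumerate(('scene','side')):
    g=grab(n,n+'5.png');i=g['pixels'][:,:,::-1]
    o=proj(g,(.55,-.19,.07)).astype(int)-50; i=cv2.resize(i[o[1]:o[1]+100,o[0]:o[0]+100],(400,400),interpolation=cv2.INTER_CUBIC);ims.append(i)
    c=lambda X:((proj(g,X)-o)*4+[400*k,0]).round(1)
    for X in((.5313,-.2886),(.5678,-.0936)):
      t=np.linspace(0,6.28,60); r=np.array([c((X[0]+.025*np.cos(a),X[1]+.025*np.sin(a),.042)) for a in t])
      print(n,'rim x',r[:,0].min(),r[:,0].max(),'bottom',r[:,1].max(),'pad',c((*X,.042)))
cv2.imwrite('pics/c6.png',np.hstack(ims))
E
```

```text
11.9 [ 0.5235225  -0.26189854  0.25080719] [-1.5663691  -0.0023747  -1.68913376] [ 0.69  0.49 -0.47  1.69  0.25  1.01  0.02]
scene rim x 32.0 114.8 bottom 343.3 pad [ 73.4 312.9]
scene rim x 283.6 360.3 bottom 191.8 pad [322.  165.5]
side rim x 661.0 721.9 bottom 193.6 pad [691.5 172.5]
side rim x 476.0 539.4 bottom 308.5 pad [507.7 285.4]
```

View pics/c6.png

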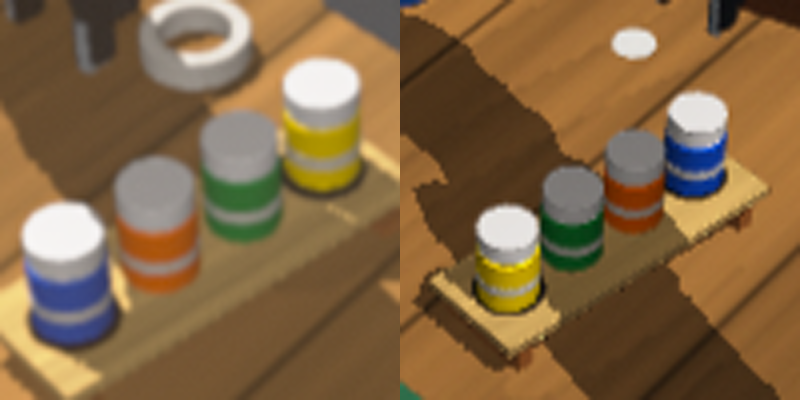

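Both jars are centred on their pads. Next, the bar.

Emit:
apply_moves(jaw=[0,-0.1,-0.2,-0.2,-0.2], translation=[[-0.012,0.045,0],[-0.025,0.09,0],[-0.037,0.135,0],[-0.049,0.18,0],[-0.061,0.225,0]], angular=[[0,0,0],[0,0,0],[0,0,0],[0,0,0],[0,0,0]], newtons=60)

```text
clock: 12.5
position: [0.4606, -0.0326, 0.247]
tool_rot: [-1.571, -0.0, -1.686]
force: [1.3, 0.1, -0.4]
grip_width: 0.0338
```

Emit:
apply_moves(jaw=[-0.2,-0.2,-0.2,-0.2,-0.2], translation=[[-0.012,0.045,0],[-0.025,0.09,0],[-0.037,0.135,0],[-0.049,0.18,0],[-0.061,0.225,0]], angular=[[0,0,0],[0,0,0],[0,0,0],[0,0,0],[0,0,0]])

```text
clock: 13.0
position: [0.3997, 0.1925, 0.2472]
tool_rot: [-1.571, -0.0, -1.686]
force: [1.3, 0.4, 0.0]
grip_width: 0.0342
```

Emit:
apply_moves(jaw=[-0.2,-0.2,-0.2,-0.2,-0.2], translation=[[-0.0065,0.024,0],[-0.0065,0.024,-0.03],[-0.0065,0.024,-0.07],[-0.0065,0.024,-0.1],[-0.0065,0.024,-0.1]], angular=[[0,0,0],[0,0,0],[0,0,0],[0,0,0],[0,0,0]])

```text
clock: 13.5
position: [0.3923, 0.2142, 0.1444]
tool_rot: [-1.576, -0.003, -1.685]
force: [0.1, -0.3, 1.5]
grip_width: 0.0343
```

```bash
python3 - <<'E'
from h import *
s=observe(); print(s['clock'],s['position'],s['tool_rot'],s['qpos'].round(2))
ims=[]
for k,n in enumerate(('side','wrist')):
    g=grab(n,n+'7.png');i=g['pixels'][:,:,::-1]
    c=(.40,.215,.12)
    if k==0:
        o=proj(g,c).astype(int)-[60,45];print(o); i=i[o[1]:o[1]+90,o[0]:o[0]+120]
    ims.append(cv2.resize(i,(400,300),interpolation=cv2.INTER_CUBIC))
    print(proj(g,(.3935,.215,.086)))
cv2.imwrite('pics/c7.png',np.hstack(ims))
E
```

```text
13.5 [0.39230763 0.21415616 0.14441973] [-1.57573336 -0.00280483 -1.68470184] [-0.16  0.47 -0.6   2.12  0.42  0.67 -1.16]
[245 241]
[307.52817044 295.03451747]
[321.5337629  278.80142376]
```

View pics/c7.png

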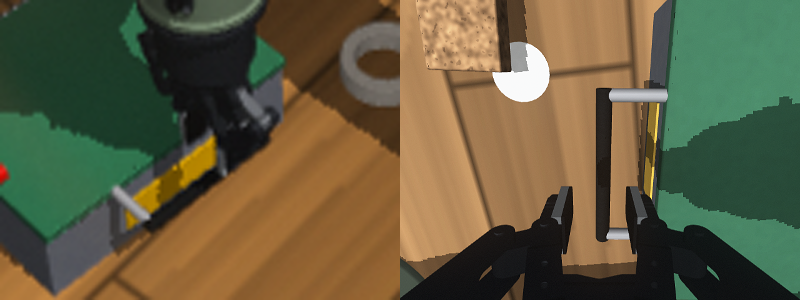

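Emit:
apply_moves(jaw=[-0.2,-0.2,-0.2,-0.2,-0.2], translation=[[0.003,0.003,-0.02],[0.003,0.003,-0.04],[0.003,0.003,-0.055],[0.003,0.003,-0.058],[0.003,0.003,-0.058]], angular=[[0,0,0],[0,0,0],[0,0,0],[0,0,0],[0,0,0]])

```text
clock: 14.1
position: [0.3976, 0.2182, 0.0904]
tool_rot: [-1.57, 0.001, -1.686]
force: [0.3, 0.7, 0.7]
grip_width: 0.0344
```

Emit:
apply_moves(jaw=[-0.5,-0.8,-1,-1,-1], translation=[[0,0,0],[0,0,0],[0,0,0],[0,0,0],[0,0,0]], angular=[[0,0,0],[0,0,0],[0,0,0],[0,0,0],[0,0,0]])

```text
clock: 14.6
position: [0.3967, 0.2183, 0.0901]
tool_rot: [-1.571, 0.0, -1.685]
force: [-6.5, 1.8, 8.0]
grip_width: 0.01
```

Emit:
apply_moves(jaw=[-1,-1,-1,-1,-1], translation=[[0.0005,0,0.0113],[0.0016,0,0.0226],[0.0031,0,0.0338],[0.0052,-0.001,0.045],[0.0078,-0.001,0.056]], angular=[[0.3,2.6,0],[0.6,5.2,0],[0.9,7.8,0],[1.2,10.4,0],[1.5,13,0]])

```text
clock: 15.1
position: [0.4053, 0.2172, 0.1465]
tool_rot: [-1.8, 0.002, -1.686]
force: [5.8, 0.1, -9.8]
grip_width: 0.0099
```

Emit:
apply_moves(jaw=[-1,-1,-1,-1,-1], translation=[[0.003,0,0.0109],[0.0066,-0.001,0.0217],[0.0106,-0.001,0.0323],[0.0152,-0.002,0.0427],[0.0201,-0.002,0.0528]], angular=[[0.3,2.6,0],[0.6,5.2,0],[0.9,7.8,0],[1.2,10.4,0],[1.5,13,0]])

```text
clock: 15.6
position: [0.4262, 0.2147, 0.1989]
tool_rot: [-2.027, 0.002, -1.686]
force: [8.7, 0.1, -13.3]
grip_width: 0.0094
```

Emit:
apply_moves(jaw=[-1,-1,-1], translation=[[0,0,0],[0,0,0],[0,0,0]], angular=[[0,0,0],[0,0,0],[0,0,0]])

```text
clock: 15.9
position: [0.4256, 0.2148, 0.1977]
tool_rot: [-2.024, 0.001, -1.686]
force: [8.9, 1.3, -13.5]
grip_width: 0.0097
```

```bash
python3 - <<'E'
from h import *
s=observe(); p=s['position'];print(s['clock'],p,s['tool_rot'],s['force'])
print('lid from tcp rise',np.arcsin((p[2]-.0901)/.2495))
ims=[]
for k,n in enumerate(('scene','side')):
    g=grab(n,n+'8.png');i=g['pixels'][:,:,::-1]
    o=proj(g,(.54,.23,.13)).astype(int)-[50,62];print(n,o)
    ims.append(cv2.resize(i[o[1]:o[1]+125,o[0]:o[0]+100],(400,500),interpolation=cv2.INTER_CUBIC))
cv2.imwrite('pics/c8.png',np.hstack(ims))
E
```

```text
15.9 [0.42559592 0.21477984 0.19771789] [-2.02400570e+00  7.89781522e-04 -1.68587749e+00] [  8.89459196   1.32139837 -13.51830787]
lid from tcp rise 0.4459711454243388
scene [317 123]
side [212 199]
```

View pics/c8.png

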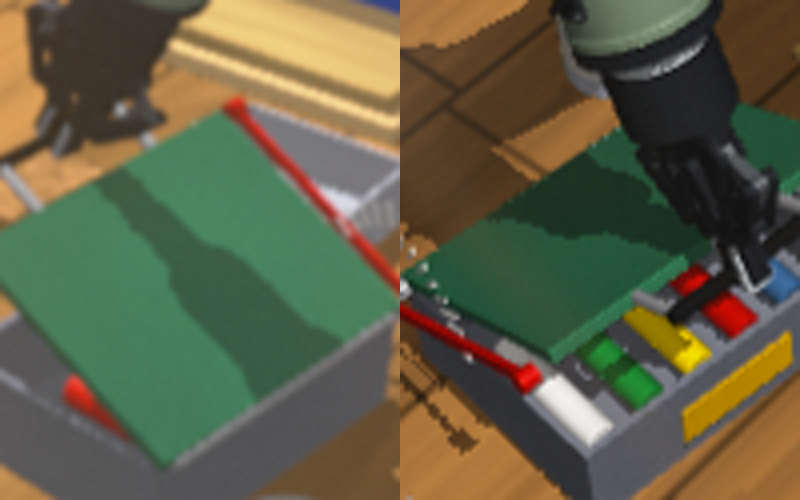

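```bash
python3 - <<'E'
from h import *
A=load('scene8.png');B=load('side8.png')
c=tri([(A,372.5,150.5),(B,250.3,288.3)]);t=tri([(A,375.8,149),(B,243.8,293.5)])
bx=np.array([.9934,-.115,0]);h=np.array([.640,.186,.08])
for n,p,o in(('lid corner',c,.06),('tip',t,0)):
    d=p-h;print(n,p.round(4),'y',d@[.115,.9934,0],'ang',np.arctan2(d[2],-d@bx)-o,'r',np.hypot(d[2],d@bx))
# pointer / lid edge direction tests in both images
for n,g,seg in(('scene',A,((222,110),)),):
    pass
def b(th,y,r,up): 
    e=-bx*np.cos(th)+np.array([0,0,np.sin(th)]); nrm=bx*np.sin(th)+np.array([0,0,np.cos(th)])
    return h+np.array([.115,.9934,0])*y+e*r+nrm*up
for th in(.40,.45,.50): print(th,'corner',(proj(A,b(th,.13,.2,.012))),proj(B,b(th,.13,.2,.012)),'tip',proj(A,b(th,.15,.2,0)),proj(B,b(th,.15,.2,0)))
E
```

```text
lid corner [0.4783 0.3375 0.174 ] y 0.13191496373402845 ang 0.4257060614841391 r 0.20133184958345024
tip [0.4798 0.357  0.171 ] y 0.15148860204195877 ang 0.4708607869861114 r 0.2006944289984658
0.4 corner [370.72810914 152.17630293] [250.42989195 289.26618951] tip [373.60680975 152.39358848] [245.89520071 297.42047818]
0.45 corner [372.09029711 150.14422437] [248.88272036 286.11407629] tip [374.8327918  150.25187294] [244.45457196 294.35640485]
0.5 corner [373.57355143 148.21588805] [247.2285807  282.90084364] tip [376.18083707 148.20556047] [242.90310203 291.21790809]
```

The lid measures about 0.43–0.446 rad and the pointer about 0.46. I'll nudge up 0.025 rad and settle.

Emit:
apply_moves(jaw=[-1,-1,-1,-1,-1], translation=[[0.0013,0,0.003],[0.0027,0,0.0056],[0.0027,0,0.0056],[0.0027,0,0.0056],[0.0027,0,0.0056]], angular=[[0.1,0.7,0],[0.2,1.4,0],[0.2,1.4,0],[0.2,1.4,0],[0.2,1.4,0]])

```text
clock: 16.5
position: [0.4285, 0.2145, 0.2031]
tool_rot: [-2.048, 0.001, -1.686]
force: [10.4, -0.7, -14.4]
grip_width: 0.0097
```

Emit:
apply_moves(jaw=[-1,-1,-1,-1,-1], translation=[[0,0,0],[0,0,0],[0,0,0],[0,0,0],[0,0,0]], angular=[[0,0,0],[0,0,0],[0,0,0],[0,0,0],[0,0,0]])

```text
clock: 17.0
position: [0.4285, 0.2145, 0.2032]
tool_rot: [-2.048, 0.001, -1.686]
force: [11.1, -0.5, -14.8]
grip_width: 0.0099
```

```bash
python3 - <<'E'
from h import *
s=observe(); p=s['position'];print(s['clock'],p,s['force'],abs(s['qd']).max(),'lid',np.arcsin((p[2]-.0901)/.2495))
i=grab('scene','scene9.png')['pixels'].astype(int);j=load('scene5.png')['pixels'].astype(int)
a=abs(i-j)[240:330,210:335].sum(2);print('shelf diff px',(a>90).sum())
r=lambda q:np.argwhere((q[...,0]>150)&(q[...,1]<50)&(q[...,2]<50))
for q in(load('scene0.png')['pixels'].astype(int),i):
    m=r(q[140:165,365:400]);print('tip min row',m.min(0)+[140,365])
print(workorder.job_done())
E
```

```text
17.0 [0.42853553 0.21445294 0.2031581 ] [ 11.10246152  -0.4918512  -14.7833274 ] 0.0011964589824582958 lid 0.47028311788566973
shelf diff px 3546
tip min row [151 377]
tip min row [149 375]
the job is handed in; nothing more can be done
None
```

```bash
python3 -c "
import cv2
i=cv2.imread('pics/scene9.png')[135:335,205:445];cv2.imwrite('pics/c9.png',cv2.resize(i,None,fx=3,fy=3,interpolation=2))"
```

```text
(no output)
```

View pics/c9.png

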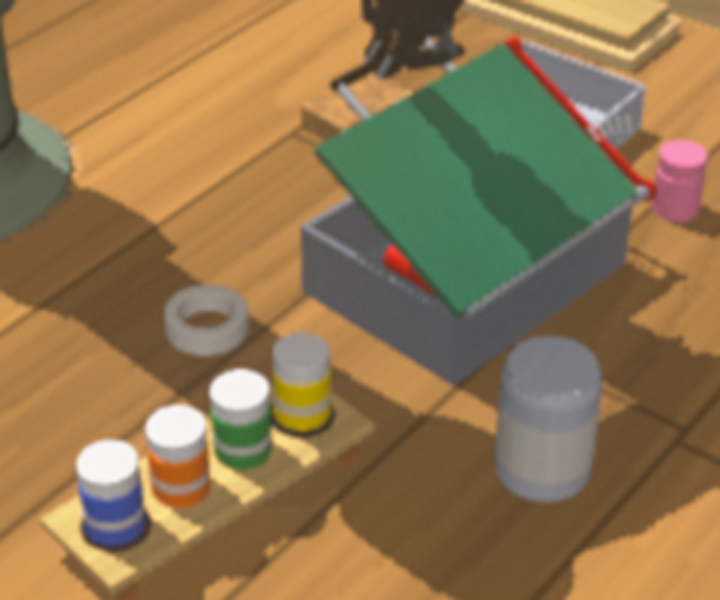

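I put both jars on the two pads (yellow beside green, blue beside orange), released them, then lifted the lid by its bar to the pointer. I handed the job in at 17 s, still gripping the bar.

**Jars:** the last picture shows all four upright in a straight row. Close views after release put both within about 3 mm of their pad centres.

**Lid:** it was at about 0.47 rad when I handed in, worked out from the tool's rise. The pointer measured 0.45–0.47 rad. The arm was still, with about 15 N of downward load on the tool.

**Checks that disagreed:**
- **Lid angle:** before the last 0.025 rad lift, the picture gave 0.426 rad and the tool rise gave 0.446 rad. Even so, the lid should be well within the 0.09 rad allowed.
- **Shelf comparison:** many shelf pixels changed between pictures. In the last picture this is the arm's moved shadow; the jars look unmoved.
- **Pointer tip:** its red blob starts about 2 px from where it did at the start. The two measured tip positions differ by about 3 mm, which is close to measuring error and below the 12 mm limit. The tool was never commanded near the pointer.

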